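# Slide a test cassette out of its stand and lay it on the waiting cup

## Robot

A 6-joint arm with a two-finger parallel gripper is mounted at the origin on the work surface; the furniture and walls round the work are solid. World frame = base frame: x ahead of the robot, y to its left, z up, the work surface at z = 0. Lengths are in mm, angles in rad, forces in N, time in s.
With the tool pointing down it reaches from about 250 to 725 mm from the base axis. Payload 4 kg.
Tool frame: the origin (TCP) lies at the very end of the fingers, on their centre line; the grasp point (between the pads) lies 19 mm behind it; z points along the fingers, y is the line along which they close (so a half turn about z gives the same grasp; the last joint's range is limited). The gripper opens to 85 mm and grips with 20 to 120 N. Pads are 22 mm wide; open, the fingers measure 114 mm over their backs; the gripper's body (76 mm by 85 mm) begins 54 mm behind the grasp point. The pads swing forward as they close: fully open they stand 13 mm farther back than shut.
Start: joints at [1.11, 0.241, 0.005, 1.335, 0, 1.571], TCP at [222.331, 447.849, 231.306] pointing down, gripper open.
Joint ranges: [-2.72, 2.72], [-1.05, 1.87], [-1.09, 1.28], [-1.99, 2.15], [-1.42, 1.44], [-3.14, 3.14]. Speed limits (rad/s): [2.79, 2.79, 3.14, 3.14, 3.14, 3.14].

## Interface

Orientations are given as a unit quaternion [x, y, z, w].
In Python, from plant import monitor, optics, env gives the robot as it stands.
- The arm moves only by the tool play_rows, never from a script. Its argument "commands" is a list of rows, each an object of numbers: "x", "y", "z": the shift along the tool's x, y, z in m; "turn": the turn about the tool's z in degrees; "gripper": the opening, from 0 (shut) to 1 (fully open). A call has 1 to 10 rows; each row shifts and turns the commanded pose from where the row before left it, along the tool's axes as they then stand; what a row does not reach is not made up. A row lasts 1/10 s, in which the tool goes at most 50 mm and 8.59 degrees, less where a joint would pass 70% of its speed; a pose out of reach is approached as far as the arm can. A call with a gripper value outside its range is refused whole. The fingers move at their own pace and stop on an object; "newtons" is the grip in N (left out, the last holds). Time passes only in rows, so rows that do not move let the fingers close. It gives the time, the measured TCP pose, the force, the opening and the grip force at its end, in the units of the state.
- monitor.get_state(): the state, without advancing time (a new reading comes with each control period).
- optics.read_camera(name): name is "side" or "top" or "wrist"; returns a dict with "image" (420x560x3 uint8, red, green, blue), "vfov" (degrees; the focal length in pixels is half the picture's height over the tangent of half this angle, whatever the lens; pixels are square), "cx", "cy" (the principal point, pixels), "xyz" and "rotation" of the camera in the world. Camera axes: x right, y up, looking along -z (the intrinsics and any distortion apply to the point x, -y, -z); pixel columns grow to the right and rows downward; lengths in mm; the calibration is good to about 2 mm. A picture is of the moment at which its call begins. There is no depth.
- env.hand_in(): hands the job in; it is judged then, once.
The state is a dict: "clock": time; "joint_pos": joint angles; "joint_velocities": joint speeds; "tau": joint torques, N m; "position": TCP position; "tcp_rot": TCP orientation; "force": force on the tool from outside, world axes, zero at the start; "torque": the same for the moment, N m; "gripper_width": opening from 0.0 (shut) to 1.0 (fully open); "grasp_force": force on a finger pad.
Only numpy, scipy, OpenCV 4.12 (cv2) and the standard library are available. Lean on these libraries where they do the work, as an engineer would, in place of code of your own. Each camera call takes 0.05 s, during which the arm holds its last target. There are 200 camera calls.

## Task

Slide the test cassette that lies in the groove of the blue-walled stand along to the groove's open end until 3 to 4 cm of it juts out over the edge, keeping it flat. Then take it by the long sides of the jutting part and set it down flat, face up, in the middle of the lid of the closed specimen cup that has no cassette yet, in any direction, without dropping it. Leave that cup standing where it is, and leave the cassette on the other cup alone.

Things in the scene. Friction and masses are not known exactly. Their poses are not given: they have to be found in the camera images.
- cassette: Flat white test cassette with a blue end, 100 x 32 x 5 mm, 20 g. Origin: centre of its underside; y along its 100 mm length, x along its width, z up out of its printed face. Starts face up in the stand's groove, length along it, wholly inside; 50 to 80 mm of groove behind it are free, so closed fingertips can go down there and push its rear end. Jutting out 50 mm or more it would tip off.
- stand: Fixed grey block with blue walls, 190 (x) x 96 (y) x 47 mm high. Origin: centre of its underside, z up. Groove along x at y = 0, 42 mm wide; flat floor at z = 40 mm, solid walls beside it to 47 mm, 2 mm above the cassette, so fingers do not fit beside it there. Open at x = -95 mm (towards the robot), where the block drops sheer to the table; a stop closes it at x = +87 mm.
- bare_cup: The closed specimen cup without a cassette: clear cup with a flat round yellow lid, 68 mm across, 62 mm high to the flat lid top, 80 g, loose on the table. Origin: centre of its underside; z up. Grip the cassette with the tips only a few mm below its underside: fingers that reach deeper meet the lid before it does.
- done_cassette: Another such cassette, already lying across the lid of another closed cup (same kind, 62 mm high) in the row; leave it alone. Origin: centre of its underside, y along its length. A loose yellow lid also lies flat on the table in that row (17 mm high); it is no cup. More cups with cassettes stand further left.
Mind the look-alikes: they are no part of the job. What is meant by the stand is not yellow, and is the larger of those in its own colour.

How it is judged (in metres and radians):
On the way:
1. the cassette lies flat in the groove and juts out at least 25 mm over the open end (x of cassette in the frame of stand between -0.097 and -0.07 m and z of cassette in the frame of stand between 0.036 and 0.045 m and angle between cassette's own z axis and vertical below 0.12 rad), for 0.2 s.
At the end, for the whole second after the job is handed in: The cassette lies at rest, flat (within 7 degrees) and face up on the lid of the bare cup, its centre within 18 mm of the lid's centre, in any direction; that cup stands upright within 30 mm of where it stood (horizontal distance between cassette and bare_cup below 0.018 m and z of cassette in the frame of bare_cup between 0.058 and 0.067 m and angle between cassette's own z axis and vertical below 0.12 rad and angle between bare_cup's own z axis and vertical below 0.1 rad and distance of bare_cup from where it was at the start of the episode below 0.03 m and linear speed of cassette below 0.06 m/s); the robot touches nothing.
It fails at once if the cassette on the other cup is shifted more than 25 mm (distance of done_cassette from where it was at the start of the episode above 0.025 m).
It fails at once if the cassette is dropped (falls or flies faster than 0.6 m/s, a fall of about 20 mm, with no finger touching it) (linear speed of cassette above 0.6 m/s and contact force between cassette and the fingers below 0.01 N).
It also fails if it takes over 58 s, if anything falls off the work surface, if the arm or the gripper's body presses on something with over 40 N, if the wrist force passes 120 N, or if a joint passes its speed limit or range.

## Working session

There is one attempt and no reset: what is moved stays moved. The work goes in short steps, Python scripts to look and compute and a tool call to move; the robot and the scene stay as the last step left them, time stands still between calls to the robot, and variables do not carry over. Pictures are saved under pics/ and viewed, at most 11 in all, crops included, and the job is handed in when it is done.

Besides the shell and the picture viewer there is one more tool, called after ">>>" as name(argument=value, ...), one argument or row to a line, values as JSON. play_rows: Moves the arm, as the interface text tells. Its arguments: {"type":"object","properties":{"commands":{"type":"array"},"newtons":{"type":"number"}},"required":["commands"]}

```bash
mkdir -p pics; ls; python3 - <<'E'
from plant import monitor, optics, env
import cv2,json,numpy as np,pickle
for n in("top","side"):
    c=optics.read_camera(n); cv2.imwrite(f"pics/{n}0.png",c["image"][:,:,::-1]); pickle.dump(c,open(f"{n}0.pkl","wb"))
    print({k:(np.round(v,3).tolist() if k!="image" and not isinstance(v,str) else 0) for k,v in c.items()})
print(monitor.get_state())
E
```

```text
pics
{'image': 0, 'vfov': 48.918, 'cx': 273.296, 'cy': 216.704, 'xyz': [402.895, 106.384, 1026.088], 'rotation': [0.052, -0.058, -0.703, 0.707]}
{'image': 0, 'vfov': 47.634, 'cx': 267.121, 'cy': 213.198, 'xyz': [365.236, -667.921, 540.3], 'rotation': [0.492, -0.062, -0.09, 0.864]}
{'clock': 0.1, 'joint_pos': array([ 1.10999956e+00,  2.41373490e-01,  3.83120233e-03,  1.33519313e+00,
       -3.85463161e-05,  1.57081722e+00]), 'joint_velocities': array([-0.00097077, -0.00060172,  0.00349455, -0.00079391, -0.00156406,
        0.00120561]), 'tau': array([ 1.04550774e-03, -3.73136365e+01,  2.53010094e+01,  1.08468751e-02,
        5.88114244e-05,  1.18043414e-05]), 'position': array([222.08490534, 447.32731082, 230.47348247]), 'tcp_rot': array([ 2.28375440e-01,  9.73572657e-01, -9.48329879e-04, -2.02637036e-04]), 'force': array([-0.19451409, -0.18050889, -0.42787112]), 'torque': array([ 0.04577763,  0.0095833 , -0.00738748]), 'grasp_force': 0.0, 'gripper_width': 0.9984744706650428}
```

View pics/top0.png

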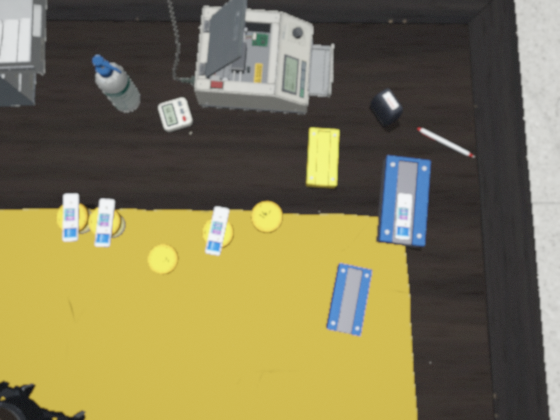

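View pics/side0.png

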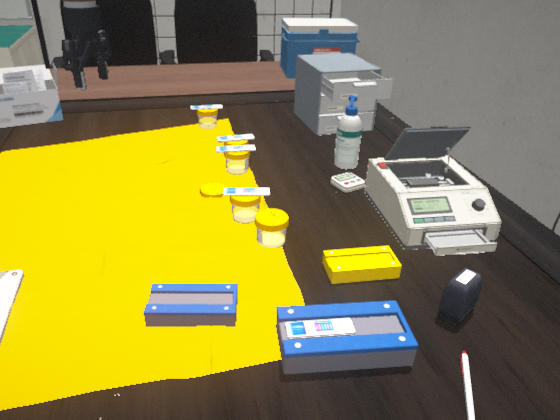

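The top view shows these candidates:
- **Stands:** large blue stand at (405,200), which I choose. Decoys are the small blue one at (350,300) and the yellow one at (323,157).
- **Cassettes:** the one in the groove at (402,217) is the target. Those on cups at (217,230), (104,222) and (70,217) stay.
- **Cups:** bare cup at (267,216), side view (272,228), is the target. The loose lid at (162,259), side view (212,190), is not a cup.

```bash
cat > h.py <<'E'
import numpy as np,cv2,pickle
from scipy.spatial.transform import Rotation as R
def ray(c,uv):
    uv=np.atleast_2d(uv).astype(float); f=c["image"].shape[0]/2/np.tan(np.radians(c["vfov"])/2)
    d=np.c_[(uv[:,0]-c["cx"])/f,-(uv[:,1]-c["cy"])/f,-np.ones(len(uv))]
    return R.from_quat(c["rotation"]).apply(d)
def plane(c,uv,z):
    d=ray(c,uv); o=np.array(c["xyz"]); return (o+d*((z-o[2])/d[:,2])[:,None])[:,:2]
def proj(c,P):
    f=c["image"].shape[0]/2/np.tan(np.radians(c["vfov"])/2)
    q=R.from_quat(c["rotation"]).inv().apply(np.atleast_2d(P)-np.array(c["xyz"]))
    return np.c_[c["cx"]+f*q[:,0]/-q[:,2],c["cy"]-f*q[:,1]/-q[:,2]]
def mask(c,lo,hi): return cv2.inRange(cv2.cvtColor(c["image"],cv2.COLOR_RGB2HSV),lo,hi)
def blobs(m): return sorted([k for k in cv2.findContours(m,cv2.RETR_EXTERNAL,cv2.CHAIN_APPROX_NONE)[0] if cv2.contourArea(k)>40],key=cv2.contourArea)[::-1]
def rect(pts): (c,s,a)=cv2.minAreaRect(pts.astype(np.float32)); return np.round(c,1),np.round(s,1),round(a,2)
E
python3 - <<'E'
from h import *
t=pickle.load(open("top0.pkl","rb")); s=pickle.load(open("side0.pkl","rb"))
for n,c in(("top",t),("side",s)):
    for k in blobs(mask(c,(100,120,60),(120,255,255)))[:3]:
        p=k[:,0,:]; print(n,"blue px",p.mean(0).round(),"rect z47",rect(plane(c,p,47)))
# cassette white
for n,c,(x0,y0,x1,y1) in(("top",t,(380,180,430,245)),("side",s,(280,305,360,350))):
    m=mask(c,(0,0,190),(179,70,255)); z=np.zeros_like(m); z[y0:y1,x0:x1]=m[y0:y1,x0:x1]
    for k in blobs(z)[:2]: p=k[:,0,:]; print(n,"white",p.mean(0).round(),rect(plane(c,p,45)))
# lids by Hough/hsv values
for q in((267,216),(262,225),(300,230),(250,225)): print(q,cv2.cvtColor(t["image"],cv2.COLOR_RGB2HSV)[q[1],q[0]])
print("cup lid px->z62",plane(t,(267,216),62),plane(s,(272,219),62))
print("done",plane(t,(217,230),67),plane(s,(246,191),67))
a=cv2.resize(t["image"][140:260,190:440],None,fx=3,fy=3,interpolation=cv2.INTER_CUBIC)
cv2.imwrite("pics/crop1.png",a[:,:,::-1])
E
```

```text
top blue px [405. 197.] rect z47 (array([ 596.7, -187.1]), array([ 99.1, 192.7]), 83.19)
top blue px [337. 296.] rect z47 (array([389.8, -36.1]), array([ 18.9, 133.7]), 77.28)
top blue px [361. 302.] rect z47 (array([379.6, -85.4]), array([ 16.8, 133.6]), 79.35)
side blue px [347. 328.] rect z47 (array([ 596.7, -192.1]), array([102.7, 189.8]), 83.07)
side blue px [316.  45.] rect z47 (array([1180.9, 1663.2]), array([1081.2,  420.3]), 75.47)
side blue px [192. 298.] rect z47 (array([384.4, -85. ]), array([ 66.2, 136.7]), 78.64)
top white [403. 216.] (array([ 561.8, -181.5]), array([ 36.1, 103.6]), 83.81)
side white [316. 328.] (array([ 564.1, -186.1]), array([ 36.1, 119.7]), 83.97)
(267, 216) [ 29 138 238]
(262, 225) [ 29 136 242]
(300, 230) [ 25 153 212]
(250, 225) [ 25 154 212]
cup lid px->z62 [[556.64845381 111.80773405]] [[554.7281311  97.7849893]]
done [[525.6070185  216.14984943]] [[524.38055385 211.66156126]]
```

View pics/crop1.png

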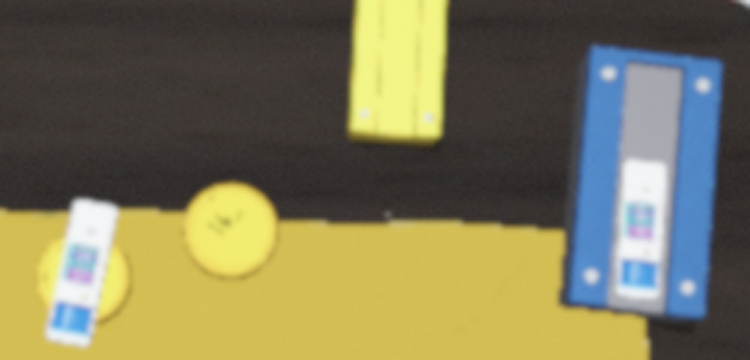

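The crop confirms it: the cassette lies in the big blue stand with its blue end towards the open end, and the bare lid is at crop (231,229). I'll turn the tool to match the groove and move towards the cup for a wrist look.

>>> play_rows(
  commands=[
    {"turn": -6.5,"gripper": 0},
    {"turn": -6.5},
    {"turn": -6.6},
    {"x": -0.02,"y": -0.02},
    {"x": -0.03,"y": -0.03},
    {"x": -0.03,"y": -0.03},
    {"x": -0.03,"y": -0.03},
    {"x": -0.03,"y": -0.03},
    {"x": -0.03,"y": -0.03},
    {"x": -0.03,"y": -0.03},
  ],
)

```text
invalid input
```

>>> play_rows(
  commands=[
    {"x": -0.03,"y": -0.03},
    {"x": -0.02,"y": -0.03},
    {"x": -0.02,"y": -0.03},
    {},
    {},
  ],
)

```text
invalid input
```

```bash
cat > look.py <<'E'
import sys
from h import *
from plant import optics,monitor
n,name=sys.argv[1:3]
c=optics.read_camera(n); pickle.dump(c,open(name+".pkl","wb")); cv2.imwrite(f"pics/{name}.png",c["image"][:,:,::-1])
s=monitor.get_state(); print(c["vfov"],c["cx"],c["cy"],c["xyz"],c["rotation"],s["position"],s["tcp_rot"],s["clock"],s["force"])
E
python3 look.py wrist w1
```

```text
59.972688339565025 278.0888228234032 206.55133535589223 [156.57775116 480.48157058 373.27449281] [-0.1250917  -0.07628944  0.52091659  0.8409387 ] [222.11601568 447.41777781 230.60889615] [ 2.28374694e-01  9.73572976e-01 -7.87958411e-04 -1.97065141e-04] 0.15 [ 0.4570209  -0.34998936 -0.1425671 ]
```

View pics/w1.png

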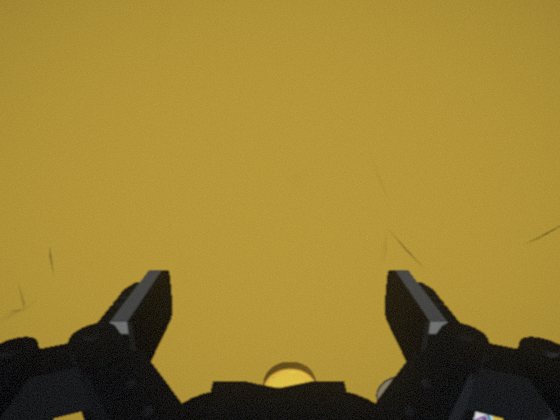

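The calls were refused, so I'll give every key in each row. The wrist picture shows only the open fingers and mat, with lids at the bottom edge.

>>> play_rows(
  commands=[
    {"x": 0,"y": 0,"z": 0,"turn": -6.5,"gripper": 0},
    {"x": 0,"y": 0,"z": 0,"turn": -6.5,"gripper": 0},
    {"x": 0,"y": 0,"z": 0,"turn": -6.6,"gripper": 0},
    {"x": -0.02,"y": -0.02,"z": 0,"turn": 0,"gripper": 0},
    {"x": -0.03,"y": -0.03,"z": 0,"turn": 0,"gripper": 0},
    {"x": -0.03,"y": -0.03,"z": 0,"turn": 0,"gripper": 0},
    {"x": -0.03,"y": -0.03,"z": 0,"turn": 0,"gripper": 0},
    {"x": -0.03,"y": -0.03,"z": 0,"turn": 0,"gripper": 0},
    {"x": -0.03,"y": -0.03,"z": 0,"turn": 0,"gripper": 0},
    {"x": -0.03,"y": -0.03,"z": 0,"turn": 0,"gripper": 0},
  ],
)

```text
clock: 1.15
position: [397.9, 224.0, 231.2]
tcp_rot: [0.059, 0.998, -0.0, -0.0]
force: [1.0, 0.2, 0.6]
gripper_width: -0.004
grasp_force: 0.0
```

>>> play_rows(
  commands=[
    {"x": -0.035,"y": -0.035,"z": 0,"turn": 0,"gripper": 0},
    {"x": -0.035,"y": -0.035,"z": 0,"turn": 0,"gripper": 0},
    {"x": -0.035,"y": -0.03,"z": 0,"turn": 0,"gripper": 0},
    {"x": -0.02,"y": -0.02,"z": 0,"turn": 0,"gripper": 0},
    {"x": 0,"y": 0,"z": 0,"turn": 0,"gripper": 0},
    {"x": 0,"y": 0,"z": 0,"turn": 0,"gripper": 0},
  ],
)

```text
clock: 1.75
position: [506.9, 91.1, 230.6]
tcp_rot: [0.06, 0.998, 0.0, -0.001]
force: [0.5, 0.6, -0.8]
gripper_width: -0.003
grasp_force: 0.0
```

```bash
python3 look.py wrist w2
```

```text
59.972688339565025 278.0888228234032 206.55133535589223 [434.31459503  99.95681279 373.5749822 ] [-0.10907142 -0.09657613  0.65581766  0.74072915] [506.51202596  91.80572826 230.88254695] [ 5.94011994e-02  9.98233925e-01  6.60404042e-05 -7.24257257e-04] 1.8 [ 0.26043885 -0.35855975  0.54961163]
```

View pics/w2.png

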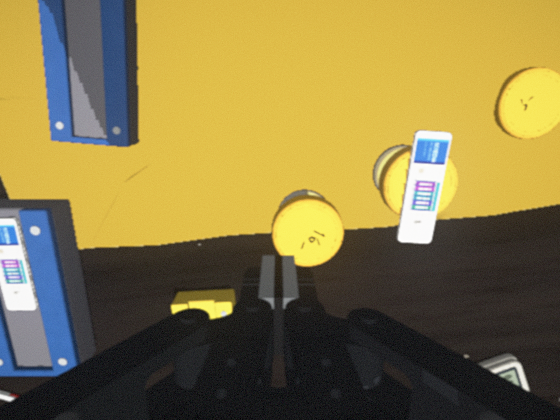

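The wrist view shows the bare lid centred near (308,231), with its edges at columns 273 and 344. The done cassette's cup is at (425,185), the loose lid at (530,103), and the stand at the left edge.

```bash
python3 - <<'E'
from h import *
c=pickle.load(open("w2.pkl","rb")); t=pickle.load(open("top0.pkl","rb")); s=pickle.load(open("side0.pkl","rb"))
print(plane(c,[(308,231),(273,231),(344,231),(308,266),(308,197)],62).round(1))
print("done",plane(c,(426,187),67))
P=np.r_[plane(c,(308,231),62)[0],62]
print("proj into side,top",proj(s,P),proj(t,P))
# lid in top & side by colour
for n,k,z0 in(("top",t,(240,195,295,240)),("side",s,(245,200,300,250)),("wrist",c,(260,185,355,275))):
    x0,y0,x1,y1=z0; h=cv2.cvtColor(k["image"],cv2.COLOR_RGB2HSV)
    g=cv2.cvtColor(k["image"][y0:y1,x0:x1],cv2.COLOR_RGB2GRAY)
    m=np.zeros(h.shape[:2],np.uint8); m[y0:y1,x0:x1]=cv2.inRange(h,(27,60,150),(35,255,255))[y0:y1,x0:x1]
    for b in blobs(m)[:1]: e=cv2.minEnclosingCircle(b); bb=cv2.boundingRect(b); q=plane(k,b[:,0],62); print(n,e,bb,cv2.minEnclosingCircle(q.astype(np.float32)))
print("tcp in wrist",proj(c,[506.5,91.8,230.9]))
E
```

```text
[[553.9 112.9]
 [550.   81.2]
 [557.8 145.5]
 [588.8 109.4]
 [521.9 116. ]]
done [[523.89300067 218.03070957]]
proj into side,top [[269.8326756  215.12864867]] [[266.48968635 217.30281896]]
top ((266.540283203125, 216.0284423828125), 13.841583251953125) (253, 203, 28, 27) ((556.770751953125, 112.85675048828125), 29.37836456298828)
side ((266.5, 212.5), 21.96598243713379) (245, 200, 44, 26) ((552.4127197265625, 125.69831848144531), 50.469356536865234)
wrist ((308.0, 232.5), 32.500099182128906) (277, 203, 64, 61) ((555.9990234375, 112.6581039428711), 30.319217681884766)
tcp in wrist [[279.58341272 272.22249502]]
```

>>> play_rows(
  commands=[
    {"x": -0.01,"y": -0.02,"z": 0,"turn": 0,"gripper": 0},
    {"x": -0.022,"y": -0.036,"z": 0,"turn": 0,"gripper": 0},
    {"x": -0.022,"y": -0.036,"z": 0,"turn": 0,"gripper": 0},
    {"x": -0.022,"y": -0.036,"z": 0,"turn": 0,"gripper": 0},
    {"x": -0.022,"y": -0.036,"z": 0.02,"turn": 0,"gripper": 0},
    {"x": -0.022,"y": -0.036,"z": 0.02,"turn": 0,"gripper": 0},
    {"x": -0.022,"y": -0.036,"z": 0.02,"turn": 0,"gripper": 0},
    {"x": -0.022,"y": -0.032,"z": 0.02,"turn": 0,"gripper": 0},
    {"x": 0,"y": 0,"z": 0,"turn": 0,"gripper": 0},
    {"x": 0,"y": 0,"z": 0,"turn": 0,"gripper": 0},
  ],
)

```text
clock: 2.8
position: [637.6, -192.8, 149.7]
tcp_rot: [0.059, 0.998, 0.001, -0.002]
force: [0.5, 0.1, 0.0]
gripper_width: -0.0
grasp_force: 0.0
```

```bash
python3 look.py wrist w3
```

```text
59.972688339565025 278.0888228234032 206.55133535589223 [ 565.1890304  -184.29394922  292.74345895] [-0.10795946 -0.09660121  0.65663637  0.74016326] [ 638.01367717 -192.23631245  151.23433614] [ 5.85183799e-02  9.98286120e-01  3.97873130e-04 -5.14274424e-04] 2.85 [0.17507436 0.06433666 1.28511768]
```

View pics/w3.png

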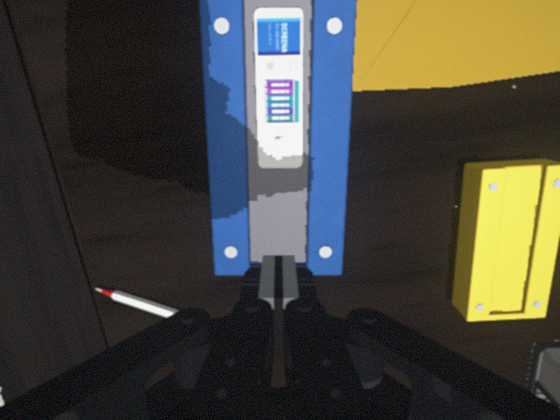

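The wrist view shows the cassette's rear end at row 168 (columns 258–302), the groove edges at columns 248 and 308, and the stand's far end at row 274.

```bash
python3 - <<'E'
from h import *
c=pickle.load(open("w3.pkl","rb"))
a=np.arctan2(.0585,.9983)*2; ty=np.array([np.sin(a),np.cos(a)]); tx=np.array([-np.cos(a),np.sin(a)])
o=np.array([638.0,-192.2])
def sh(n,p,z):
    w=plane(c,p,z)
    for q in w: print(n,q.round(1),"tool x,y rel TCP",round((q-o)@tx,1),round((q-o)@ty,1))
sh("rear corners",[(258,168),(302,168)],45); sh("front",[(255,9),(300,9)],45)
sh("groove edges@168 (wall top)",[(248,168),(308,168)],47); sh("@30",[(243,30),(311,30)],47)
sh("stop end",[(250,262),(305,262)],47); sh("stand corners",[(217,275),(342,275),(206,10),(354,10)],47)
print("tool angle",np.degrees(a))
E
```

```text
rear corners [ 609.7 -203.3] tool x,y rel TCP 26.8 -14.3
rear corners [ 613.3 -173.2] tool x,y rel TCP 26.8 16.0
front [ 512.  -191.8] tool x,y rel TCP 125.2 -14.3
front [ 515.3 -164.5] tool x,y rel TCP 125.1 13.2
groove edges@168 (wall top) [ 608.5 -209.9] tool x,y rel TCP 27.2 -21.0
groove edges@168 (wall top) [ 613.4 -169.2] tool x,y rel TCP 27.1 20.0
@30 [ 523.1 -200.7] tool x,y rel TCP 113.2 -21.9
@30 [ 528.  -159.1] tool x,y rel TCP 113.1 20.0
stop end [ 678.2 -218.4] tool x,y rel TCP -43.0 -21.4
stop end [ 683.1 -178.1] tool x,y rel TCP -43.1 19.3
stand corners [ 685.8 -244.4] tool x,y rel TCP -53.5 -46.2
stand corners [ 696.9 -151.7] tool x,y rel TCP -53.8 47.1
stand corners [ 509.4 -221.4] tool x,y rel TCP 124.3 -44.0
stand corners [ 520.1 -132.2] tool x,y rel TCP 124.1 45.8
tool angle 6.707351265491622
```

>>> play_rows(
  commands=[
    {"x": 0,"y": -0.0005,"z": 0.03,"turn": 0,"gripper": 0},
    {"x": 0,"y": 0,"z": 0.03,"turn": 0,"gripper": 0},
    {"x": 0,"y": 0,"z": 0.02,"turn": 0,"gripper": 0},
    {"x": 0,"y": 0,"z": 0.015,"turn": 0,"gripper": 0},
    {"x": 0,"y": 0,"z": 0.007,"turn": 0,"gripper": 0},
    {"x": 0,"y": 0,"z": 0.003,"turn": 0,"gripper": 0},
    {"x": 0,"y": 0,"z": 0.002,"turn": 0,"gripper": 0},
    {"x": 0,"y": 0,"z": 0,"turn": 0,"gripper": 0},
    {"x": 0,"y": 0,"z": 0,"turn": 0,"gripper": 0},
  ],
)

```text
clock: 3.75
position: [638.8, -194.5, 45.4]
tcp_rot: [0.059, 0.998, -0.0, 0.001]
force: [-0.6, -0.8, 0.4]
gripper_width: -0.004
grasp_force: 0.0
```

>>> play_rows(
  commands=[
    {"x": 0,"y": 0,"z": 0.0015,"turn": 0,"gripper": 0},
    {"x": 0,"y": 0,"z": 0,"turn": 0,"gripper": 0},
  ],
)

```text
clock: 3.95
position: [638.2, -194.6, 42.9]
tcp_rot: [0.059, 0.998, -0.0, 0.0]
force: [-0.4, -0.2, 0.5]
gripper_width: 0.001
grasp_force: 0.0
```

```bash
python3 - <<'E'
from plant import monitor,optics
import numpy as np
P=[];F=[]
for i in range(4):
    optics.read_camera("wrist"); s=monitor.get_state(); P.append(s["position"]);F.append(s["force"])
print(np.mean(P,0),np.std(P,0),np.mean(F,0))
E
```

```text
[ 638.17798628 -194.54276376   42.83012186] [0.00560237 0.01314701 0.0317159 ] [-0.19999515  0.01841193  0.17886936]
```

>>> play_rows(
  commands=[
    {"x": 0,"y": 0.0015,"z": 0.0008,"turn": 0,"gripper": 0},
    {"x": 0.006,"y": 0,"z": 0,"turn": 0,"gripper": 0},
    {"x": 0.006,"y": 0,"z": 0,"turn": 0,"gripper": 0},
    {"x": 0.006,"y": 0,"z": 0,"turn": 0,"gripper": 0},
    {"x": 0.006,"y": 0,"z": 0,"turn": 0,"gripper": 0},
    {"x": 0.006,"y": 0,"z": 0,"turn": 0,"gripper": 0},
    {"x": 0.006,"y": 0,"z": 0,"turn": 0,"gripper": 0},
    {"x": 0.006,"y": 0,"z": 0,"turn": 0,"gripper": 0},
    {"x": 0.003,"y": 0,"z": 0,"turn": 0,"gripper": 0},
    {"x": 0,"y": 0,"z": 0,"turn": 0,"gripper": 0},
  ],
)

```text
clock: 5.15
position: [593.2, -187.5, 42.1]
tcp_rot: [0.059, 0.998, 0.0, -0.0]
force: [0.5, -0.4, -0.5]
gripper_width: -0.0
grasp_force: 0.0
```

```bash
python3 look.py top t1;python3 look.py wrist w4;  python3 - <<'E'
import cv2,numpy as np
t=cv2.imread("pics/t1.png")[150:270,360:450]; w=cv2.imread("pics/w4.png")
t=cv2.resize(t,(315,420),interpolation=cv2.INTER_CUBIC); cv2.imwrite("pics/m1.png",np.hstack([w[:,60:500],t]))
E
```

```text
48.917516414080936 273.2959209891984 216.70416347186574 [ 402.89510699  106.38372096 1026.08787169] [ 0.05233049 -0.05834263 -0.70317767  0.70668155] [ 593.56569979 -187.6058848    42.11503394] [ 5.93318991e-02  9.98238310e-01 -2.17236135e-05  4.16637399e-05] 5.2 [ 0.05604403  0.0008112  -0.00485734]
59.972688339565025 278.0888228234032 206.55133535589223 [ 520.72269176 -178.85458761  184.87551856] [-0.10963149 -0.0972405   0.65630652  0.74012632] [ 593.78832243 -187.65552262   42.10087145] [ 5.93253136e-02  9.98238693e-01 -4.05391323e-05  1.32132958e-04] 5.25 [0.79568942 0.0712145  0.47932809]
```

View pics/m1.png

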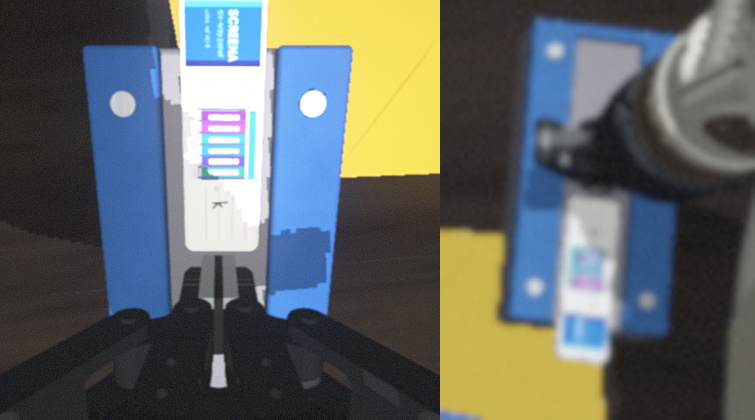

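The cassette now juts out flat past the stand's edge. In the wrist view its rear is at row 250 and the stand edge at row 46. I'll work out the jut.

```bash
python3 - <<'E'
from h import *
c=pickle.load(open("w4.pkl","rb"))
a=.0593*2; ty=np.array([np.sin(a),np.cos(a)]); tx=np.array([-np.cos(a),np.sin(a)]); o=np.array([593.6,-187.6])
for n,p,z in(("rear",(248,250),45),("rear",(316,250),45),("edge",(145,46),47),("edge",(412,46),47),("walls",(220,46),47),("walls",(339,46),47),("cas side",(243,20),45),("cas",(326,20),45)):
    q=plane(c,p,z)[0]; print(n,q.round(1),((q-o)@tx).round(1),((q-o)@ty).round(1))
t=pickle.load(open("t1.pkl","rb"))
for n,p in(("front L",(360+ (557-440)/3.5,150+357/3.5)),("front R",(360+(608-440)/3.5,150+360/3.5))):
    q=plane(t,p,45)[0]; print("top",n,q.round(1),((q-o)@tx).round(1),((q-o)@ty).round(1))
for p in((500,320),(668,334)):
    q=plane(t,(360+(p[0]-440)/3.5,150+p[1]/3.5),47)[0]; print("top edge",q.round(1),((q-o)@tx).round(1))
E
```

```text
rear [ 580.1 -198.6] 12.1 -12.6
rear [ 583.5 -170.5] 12.1 15.8
edge [ 498.5 -223. ] 90.3 -46.4
edge [ 509.6 -130.4] 90.2 46.8
walls [ 501.6 -197. ] 90.2 -20.2
walls [ 506.6 -155.7] 90.2 21.4
cas side [ 494.1 -187.9] 98.8 -12.1
cas [ 497.5 -159.3] 98.8 16.8
top front L [ 483.2 -157.9] 113.1 16.4
top front R [ 481.5 -189. ] 111.1 -14.7
top edge [ 505.4 -123.4] 95.1
top edge [ 497.4 -225.7] 91.0
```

>>> play_rows(
  commands=[
    {"x": 0.005,"y": 0,"z": 0,"turn": 0,"gripper": 0},
    {"x": 0.005,"y": 0,"z": 0,"turn": 0,"gripper": 0},
    {"x": 0.004,"y": 0,"z": 0,"turn": 0,"gripper": 0},
    {"x": 0.001,"y": 0,"z": 0,"turn": 0,"gripper": 0},
    {"x": 0,"y": 0,"z": 0,"turn": 0,"gripper": 0},
    {"x": 0,"y": 0,"z": 0,"turn": 0,"gripper": 0},
    {"x": -0.002,"y": 0,"z": 0,"turn": 0,"gripper": 0},
    {"x": 0,"y": 0,"z": -0.02,"turn": 0,"gripper": 0},
    {"x": 0,"y": 0,"z": -0.04,"turn": 0,"gripper": 0},
    {"x": 0,"y": 0,"z": -0.04,"turn": 0,"gripper": 0.6},
  ],
)

```text
clock: 6.25
position: [580.1, -185.8, 142.0]
tcp_rot: [0.059, 0.998, 0.0, -0.001]
force: [1.1, -1.3, -0.2]
gripper_width: 0.158
grasp_force: 0.0
```

>>> play_rows(
  commands=[
    {"x": 0.02,"y": 0,"z": 0,"turn": 0,"gripper": 0.6},
    {"x": 0.03,"y": 0.002,"z": 0,"turn": 0,"gripper": 0.6},
    {"x": 0.03,"y": 0,"z": 0,"turn": 0,"gripper": 0.6},
    {"x": 0.023,"y": 0,"z": 0,"turn": 0,"gripper": 0.6},
    {"x": 0,"y": 0,"z": 0,"turn": 0,"gripper": 0.6},
    {"x": 0,"y": 0,"z": 0,"turn": 0,"gripper": 0.6},
  ],
)

```text
clock: 6.85
position: [479.3, -172.1, 142.5]
tcp_rot: [0.059, 0.998, -0.0, 0.001]
force: [0.7, -0.0, 0.0]
gripper_width: 0.596
grasp_force: 0.0
```

```bash
python3 look.py top t2;python3 look.py wrist w5;  python3 - <<'E'
import cv2,numpy as np
t=cv2.imread("pics/t2.png")[150:270,360:450]; w=cv2.imread("pics/w5.png")
t=cv2.resize(t,(315,420),interpolation=cv2.INTER_CUBIC); cv2.imwrite("pics/m2.png",np.hstack([w[:,60:500],t]))
E
```

```text
48.917516414080936 273.2959209891984 216.70416347186574 [ 402.89510699  106.38372096 1026.08787169] [ 0.05233049 -0.05834263 -0.70317767  0.70668155] [ 479.85560406 -172.17803835  142.43032702] [ 5.93026816e-02  9.98239646e-01 -2.07802614e-04  8.70845869e-04] 6.9 [ 0.11564399 -0.22372356 -0.41319789]
59.972688339565025 278.0888228234032 206.55133535589223 [ 406.79354959 -163.36008505  285.07494536] [-0.11036501 -0.09769955  0.65627354  0.73998608] [ 480.06465107 -172.20185554  142.2936455 ] [ 5.92573576e-02  9.98242408e-01 -1.87367025e-04  7.90326169e-04] 6.95 [-0.24310081  0.52554759 -0.56889323]
```

View pics/m2.png

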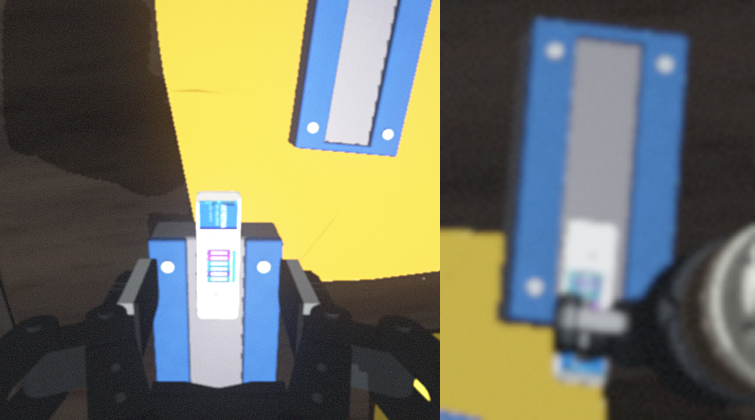

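The cassette juts out flat and straight: front at row 192, full-frame columns 257–302, with the stand edge at row 239.

```bash
python3 - <<'E'
from h import *
c=pickle.load(open("w5.pkl","rb"))
a=.0593*2; ty=np.array([np.sin(a),np.cos(a)]); tx=np.array([-np.cos(a),np.sin(a)]); o=np.array([479.7,-172.2])
for n,p,z in(("front",(257,193),45),("front",(302,193),45),("rear",(257,319),45),("rear",(301,319),45),("edge",(210,239),47),("edge",(341,239),47)):
    q=plane(c,p,z)[0]; print(n,q.round(1),((q-o)@tx).round(1),((q-o)@ty).round(1))
E
```

```text
front [ 468.1 -185.3] 9.9 -14.4
front [ 471.8 -154.8] 9.9 16.3
rear [ 566.4 -198.8] -89.2 -16.2
rear [ 570.4 -165.5] -89.3 17.3
edge [ 496.8 -222.5] -22.9 -47.9
edge [ 507.8 -131. ] -23.0 44.2
```

>>> play_rows(
  commands=[
    {"x": 0,"y": 0.0007,"z": 0.03,"turn": 0,"gripper": 0.6},
    {"x": 0,"y": 0,"z": 0.03,"turn": 0,"gripper": 0.6},
    {"x": 0,"y": 0,"z": 0.025,"turn": 0,"gripper": 0.6},
    {"x": 0,"y": 0,"z": 0.015,"turn": 0,"gripper": 0.6},
    {"x": 0,"y": 0,"z": 0.0065,"turn": 0,"gripper": 0.6},
    {"x": 0,"y": 0,"z": 0,"turn": 0,"gripper": 0.6},
    {"x": 0,"y": 0,"z": 0,"turn": 0,"gripper": 0.6},
  ],
)

```text
clock: 7.65
position: [479.9, -171.5, 36.1]
tcp_rot: [0.059, 0.998, -0.0, 0.001]
force: [1.2, 0.4, -0.5]
gripper_width: 0.6
grasp_force: 0.0
```

>>> play_rows(
  commands=[
    {"x": 0,"y": 0,"z": 0,"turn": 0,"gripper": 0.45},
    {"x": 0,"y": 0,"z": 0,"turn": 0,"gripper": 0.4},
    {"x": 0,"y": 0,"z": 0,"turn": 0,"gripper": 0.3},
    {"x": 0,"y": 0,"z": 0,"turn": 0,"gripper": 0.2},
    {"x": 0,"y": 0,"z": 0,"turn": 0,"gripper": 0.2},
    {"x": 0,"y": 0,"z": 0,"turn": 0,"gripper": 0.2},
    {"x": 0,"y": 0,"z": 0,"turn": 0,"gripper": 0.2},
  ],
  newtons=30,
)

```text
clock: 8.35
position: [479.5, -171.4, 36.1]
tcp_rot: [0.059, 0.998, -0.0, 0.001]
force: [-0.2, -0.7, 5.2]
gripper_width: 0.353
grasp_force: 31.3
```

>>> play_rows(
  commands=[
    {"x": 0,"y": 0,"z": -0.005,"turn": 0,"gripper": 0.2},
    {"x": 0,"y": 0,"z": -0.01,"turn": 0,"gripper": 0.2},
    {"x": 0,"y": 0,"z": -0.015,"turn": 0,"gripper": 0.2},
    {"x": 0,"y": 0,"z": -0.02,"turn": 0,"gripper": 0.2},
    {"x": 0,"y": 0,"z": -0.02,"turn": 0,"gripper": 0.2},
    {"x": 0,"y": 0,"z": -0.01,"turn": 0,"gripper": 0.2},
    {"x": 0,"y": 0,"z": 0,"turn": 0,"gripper": 0.2},
    {"x": 0,"y": 0,"z": 0,"turn": 0,"gripper": 0.2},
  ],
)

```text
clock: 9.15
position: [478.4, -171.0, 115.1]
tcp_rot: [0.059, 0.998, 0.0, -0.0]
force: [0.3, -0.0, 1.1]
gripper_width: 0.348
grasp_force: 30.8
```

```bash
python3 look.py wrist w6; python3 look.py side s6;  python3 - <<'E'
import cv2,numpy as np
t=cv2.imread("pics/s6.png")[210:370,200:330]; w=cv2.imread("pics/w6.png")
t=cv2.resize(t,(341,420),interpolation=cv2.INTER_CUBIC); cv2.imwrite("pics/m3.png",np.hstack([w[:,60:500],t]))
E
```

```text
59.972688339565025 278.0888228234032 206.55133535589223 [ 405.68346384 -162.32344347  257.89848798] [-0.10927496 -0.09703869  0.65636253  0.74015586] [ 478.05558856 -170.90159176  114.60062716] [ 5.93227410e-02  9.98238440e-01  2.66586722e-04 -8.70579139e-04] 9.2 [ 0.28927366  0.22649382 -0.47879663]
47.634059137628235 267.1211655845549 213.19788576248695 [ 365.23592838 -667.92110976  540.29984575] [ 0.49191778 -0.06239005 -0.0902723   0.86369861] [ 477.89903377 -170.85622043  114.36822708] [ 5.93539008e-02  9.98236286e-01  3.45902197e-04 -1.14506899e-03] 9.25 [ 0.43211456  0.26843694 -0.65734252]
```

View pics/m3.png

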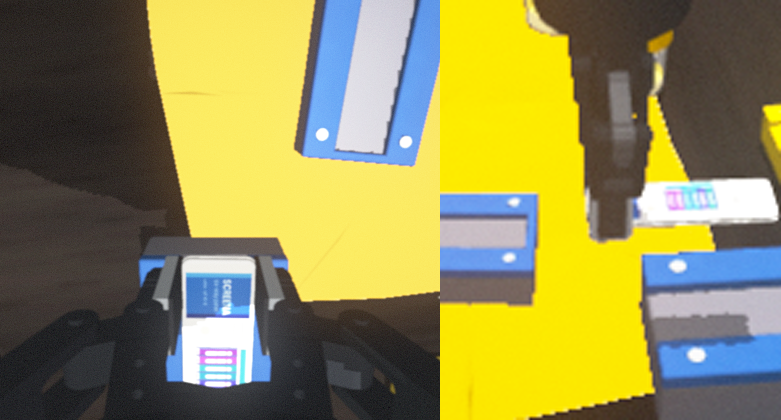

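The cassette is held level and centred between the pads, by its blue end. Next I carry it to the cup.

>>> play_rows(
  commands=[
    {"x": 0,"y": 0.015,"z": 0,"turn": 0,"gripper": 0.2},
    {"x": 0,"y": 0.03,"z": 0,"turn": 0,"gripper": 0.2},
    {"x": 0,"y": 0.04,"z": 0,"turn": 0,"gripper": 0.2},
    {"x": 0.001,"y": 0.04,"z": 0,"turn": 0,"gripper": 0.2},
    {"x": 0.001,"y": 0.04,"z": 0,"turn": 0,"gripper": 0.2},
    {"x": 0.001,"y": 0.04,"z": 0,"turn": 0,"gripper": 0.2},
    {"x": 0,"y": 0.04,"z": 0,"turn": 0,"gripper": 0.2},
    {"x": 0,"y": 0.03,"z": 0,"turn": 0,"gripper": 0.2},
    {"x": 0,"y": 0.015,"z": 0,"turn": 0,"gripper": 0.2},
    {"x": 0,"y": 0,"z": 0,"turn": 0,"gripper": 0.2},
  ],
)

```text
clock: 10.25
position: [509.7, 119.3, 114.9]
tcp_rot: [0.057, 0.998, -0.0, -0.0]
force: [0.2, -0.5, -0.1]
gripper_width: 0.35
grasp_force: 30.8
```

>>> play_rows(
  commands=[
    {"x": 0,"y": 0,"z": 0,"turn": 0,"gripper": 0.2},
    {"x": 0,"y": 0,"z": 0.01,"turn": 0,"gripper": 0.2},
    {"x": 0,"y": 0,"z": 0.02,"turn": 0,"gripper": 0.2},
    {"x": 0,"y": 0,"z": 0.01,"turn": 0,"gripper": 0.2},
    {"x": 0,"y": 0,"z": 0,"turn": 0,"gripper": 0.2},
    {"x": 0,"y": 0,"z": 0,"turn": 0,"gripper": 0.2},
  ],
)

```text
clock: 10.85
position: [510.1, 116.4, 75.3]
tcp_rot: [0.06, 0.998, -0.0, -0.0]
force: [0.5, -0.4, -0.4]
gripper_width: 0.351
grasp_force: 30.8
```

```bash
python3 look.py side s7; python3 look.py wrist w7; python3 look.py top t7; python3 - <<'E'
import cv2,numpy as np
from h import *
t=cv2.imread("pics/s7.png")[150:260,190:330]; w=cv2.imread("pics/t7.png")[170:260,190:310]
f=lambda i:cv2.resize(i,(380,300),interpolation=cv2.INTER_CUBIC); cv2.imwrite("pics/m4.png",np.hstack([f(w),f(t)]))
c=pickle.load(open("w6.pkl","rb")); a=.0593*2; ty=np.array([np.sin(a),np.cos(a)]); tx=np.array([-np.cos(a),np.sin(a)])
for p in((243,257),(315,257)):
    q=plane(c,p,123.5)[0]-[478.0,-170.9]; print("front rel TCP",(q@tx).round(1),(q@ty).round(1))
E
```

```text
47.634059137628235 267.1211655845549 213.19788576248695 [ 365.23592838 -667.92110976  540.29984575] [ 0.49191778 -0.06239005 -0.0902723   0.86369861] [510.54717026 116.70583901  75.86515855] [5.97791676e-02 9.98211594e-01 5.86116389e-05 2.47359352e-04] 10.9 [0.61522986 0.43938125 0.06137227]
59.972688339565025 278.0888228234032 206.55133535589223 [437.67477227 125.50615811 218.60576351] [-0.10977973 -0.09739138  0.65597186  0.74038115] [510.82300674 116.89055714  76.15810604] [5.96447697e-02 9.98219473e-01 1.60152293e-04 5.99076060e-04] 10.95 [ 0.35607447 -0.40350627  0.04902949]
48.917516414080936 273.2959209891984 216.70416347186574 [ 402.89510699  106.38372096 1026.08787169] [ 0.05233049 -0.05834263 -0.70317767  0.70668155] [510.87159168 117.06311291  76.275212  ] [5.95039502e-02 9.98227773e-01 2.09707071e-04 7.41075265e-04] 11.0 [ 0.90222927 -1.11068898 -0.69767029]
front rel TCP 11.0 -14.2
front rel TCP 11.0 14.8
```

View pics/m4.png

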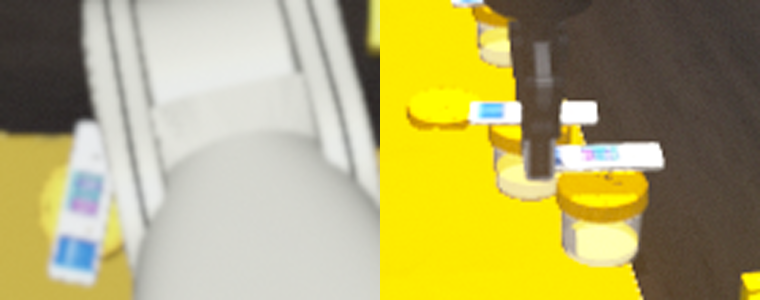

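The side view shows the cassette level just above the bare lid, with the fingers clear of the lid's rim. I'll lower it.

>>> play_rows(
  commands=[
    {"x": 0,"y": 0,"z": 0.008,"turn": 0,"gripper": 0.2},
    {"x": 0,"y": 0,"z": 0.005,"turn": 0,"gripper": 0.2},
    {"x": 0,"y": 0,"z": 0.002,"turn": 0,"gripper": 0.2},
    {"x": 0,"y": 0,"z": 0,"turn": 0,"gripper": 0.2},
    {"x": 0,"y": 0,"z": 0,"turn": 0,"gripper": 0.2},
  ],
)

```text
clock: 11.5
position: [510.1, 117.2, 60.4]
tcp_rot: [0.059, 0.998, -0.0, -0.0]
force: [0.3, 0.3, -0.9]
gripper_width: 0.347
grasp_force: 30.8
```

>>> play_rows(
  commands=[
    {"x": 0,"y": 0,"z": 0.001,"turn": 0,"gripper": 0.2},
    {"x": 0,"y": 0,"z": 0.001,"turn": 0,"gripper": 0.2},
    {"x": 0,"y": 0,"z": 0,"turn": 0,"gripper": 0.2},
  ],
)

```text
clock: 11.8
position: [510.4, 117.2, 58.6]
tcp_rot: [0.059, 0.998, 0.0, 0.0]
force: [-0.1, 0.4, 1.0]
gripper_width: 0.35
grasp_force: 30.9
```

```bash
cat > st.py <<'E'
from plant import monitor,optics
import numpy as np
P=[];F=[];T=[]
for i in range(5):
    c=optics.read_camera("side"); s=monitor.get_state(); P.append(s["position"]);F.append(s["force"]);T.append(s["torque"])
print(np.mean(P,0),np.mean(F,0),np.mean(T,0))
E
python3 st.py
```

```text
[510.34051006 117.18148953  58.62113103] [ 0.16124582 -0.25921251  0.1644823 ] [ 0.00520733 -0.05701638 -0.00292869]
```

Nearly there; the expected contact height is about 58.

>>> play_rows(
  commands=[
    {"x": 0,"y": 0,"z": 0.0007,"turn": 0,"gripper": 0.2},
    {"x": 0,"y": 0,"z": 0,"turn": 0,"gripper": 0.2},
  ],
)

```text
clock: 12.25
position: [510.3, 117.2, 58.4]
tcp_rot: [0.059, 0.998, 0.0, 0.0]
force: [-2.8, 0.1, 3.6]
gripper_width: 0.352
grasp_force: 31.2
```

```bash
python3 st.py
```

```text
[510.30606516 117.20597757  58.2985021 ] [-1.66536504 -0.09899047  4.96252204] [-0.01746097  0.28108163 -0.01144573]
```

>>> play_rows(
  commands=[
    {"x": 0,"y": 0,"z": 0.0007,"turn": 0,"gripper": 0.2},
    {"x": 0,"y": 0,"z": 0,"turn": 0,"gripper": 0.2},
  ],
)

```text
clock: 12.7
position: [510.3, 117.2, 58.1]
tcp_rot: [0.059, 0.998, 0.0, 0.0]
force: [-2.5, 0.4, 8.6]
gripper_width: 0.344
grasp_force: 31.6
```

```bash
python3 st.py
```

```text
[510.31330652 117.2092934   58.04868211] [-3.17188335 -0.0458539   8.64310534] [-0.0425444   0.48187292 -0.01399618]
```

Contact is made. I'll ease off slightly, open, and retreat upward.

>>> play_rows(
  commands=[
    {"x": 0,"y": 0,"z": -0.0008,"turn": 0,"gripper": 0.2},
    {"x": 0,"y": 0,"z": 0,"turn": 0,"gripper": 0.37},
    {"x": 0,"y": 0,"z": 0,"turn": 0,"gripper": 0.42},
    {"x": 0,"y": 0,"z": 0,"turn": 0,"gripper": 0.5},
    {"x": 0,"y": 0,"z": 0,"turn": 0,"gripper": 0.55},
    {"x": 0,"y": 0,"z": 0,"turn": 0,"gripper": 0.55},
    {"x": 0,"y": 0,"z": -0.01,"turn": 0,"gripper": 0.55},
    {"x": 0,"y": 0,"z": -0.03,"turn": 0,"gripper": 0.55},
    {"x": 0.01,"y": 0,"z": -0.04,"turn": 0,"gripper": 0.55},
    {"x": 0.03,"y": 0,"z": -0.04,"turn": 0,"gripper": 0.55},
  ],
)

```text
clock: 13.95
position: [471.9, 121.8, 179.7]
tcp_rot: [0.06, 0.998, 0.0, 0.001]
force: [0.9, 0.1, 0.4]
gripper_width: 0.55
grasp_force: 0.0
```

>>> play_rows(
  commands=[
    {"x": 0.04,"y": 0,"z": 0,"turn": 0,"gripper": 0.55},
    {"x": 0,"y": 0,"z": 0,"turn": 0,"gripper": 0.55},
    {"x": 0,"y": 0,"z": 0,"turn": 0,"gripper": 0.55},
  ],
)

```text
clock: 14.25
position: [430.6, 126.8, 178.9]
tcp_rot: [0.059, 0.998, 0.0, 0.001]
force: [-0.5, -0.4, -0.2]
gripper_width: 0.55
grasp_force: 0.0
```

```bash
python3 look.py side s8; python3 look.py wrist w8;python3 - <<'E'
import cv2,numpy as np
t=cv2.imread("pics/s8.png")[150:260,190:330]; w=cv2.imread("pics/w8.png")
t=cv2.resize(t,(330,420),interpolation=cv2.INTER_CUBIC); cv2.imwrite("pics/m5.png",np.hstack([w[:,60:500],t]))
E
```

```text
47.634059137628235 267.1211655845549 213.19788576248695 [ 365.23592838 -667.92110976  540.29984575] [ 0.49191778 -0.06239005 -0.0902723   0.86369861] [431.39661035 126.78428157 178.63641136] [5.91612517e-02 9.98247909e-01 2.51372404e-04 9.97147972e-04] 14.3 [-0.26211375  0.43402145 -0.73882926]
59.972688339565025 278.0888228234032 206.55133535589223 [358.27550799 135.45338633 321.2644698 ] [-0.11008513 -0.09810608  0.65631463  0.73993754] [431.73841944 126.71765147 178.32459822] [5.93506674e-02 9.98236894e-01 1.77331752e-04 7.55444878e-04] 14.35 [ 0.19610008 -0.24083226 -0.31793968]
```

View pics/m5.png

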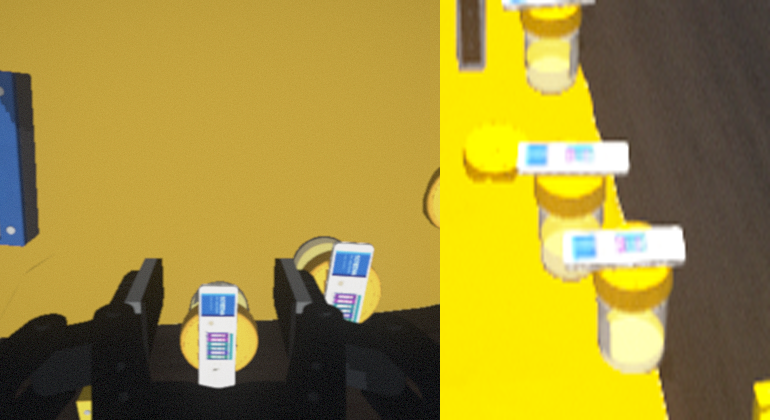

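The cassette lies flat on the lid. In the wrist view its centre is near (217,335) and the lid's is near (219,341), which is within about 8 mm. The other cassette hasn't moved.

```bash
python3 -c "
from plant import env
print(env.hand_in())"
```

```text
the job is handed in; nothing more can be done
None
```

The cassette was slid out about 33–36 mm, gripped by its long sides and set flat, face up, on the bare cup's lid, about 6–8 mm off centre; I handed the job in at about 14 s, and the hand-in returned no verdict.

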